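Put the print tools away in the lift-up cupboard

ROBOT

A 6-joint arm with a two-finger parallel gripper is mounted at the origin on the work surface. World frame = base frame: x ahead of the robot, y to its left, z up, the work surface at z = 0. Lengths are in m, angles in degrees, forces in N, time in s.
With the tool pointing down it reaches from about 0.35 to 0.875 m from the base axis. Payload 4.2 kg.
Tool frame: the origin (TCP) lies midway between the tips of the shut fingers; the grasp point (between the pads) lies 19 mm behind it; z points along the fingers, y is the line along which they close (so a half turn about z gives the same grasp; the last joint's range is limited). The gripper opens to 87 mm and grips with 3 to 60 N. Pads are 19 mm wide; open, the fingers measure 117 mm over their backs; the gripper's body (75 mm by 190 mm) begins 51 mm behind the grasp point.
Start: joints at [-48.552, 22.042, 0.453, 0, -68.411, -14.817], TCP at [0.28, -0.559, 0.223] pointing down, gripper open.
Joint ranges: [-179.83, 179.83], [-69.29, 118.12], [-61.27, 80.66], [-181.25, 117.63], [-171.15, -9.14], [-177.46, 177.46]. Speed limits (degrees/s): [159.86, 159.86, 180, 180, 180, 180].

INTERFACE

Orientations are given as a 3x3 rotation matrix whose columns are the frame's x, y, z axes.
In Python, from station import r, cams gives the robot as it stands.
- The arm moves only by the tool play_rows, never from a script. Its argument "commands" is text: rows parted by semicolons, each of 6 numbers parted by spaces: the shift along the world's x, y, z normalised to -1 to 1, where 1 is 30 mm, then the turn, a rotation vector about the world's x, y, z normalised to -1 to 1, where 1 is 0.15 rad. A call has 1 to 20 rows; each row shifts and turns the commanded pose from where the row before left it; what a row does not reach is not made up. A row lasts 1/10 s, in which the tool goes at most 50 mm and 8.59 degrees, less where a joint would pass 70% of its speed; a pose out of reach is approached as far as the arm can. A call with a number of a shift or a turn outside -1 to 1 is refused whole. A call with a gripper value outside its range is refused whole. "grip" is the finger opening in mm, from 0 to 87, set as the call begins (left out, the last holds). The fingers move at their own pace and stop on an object; the grip force is fixed at half the most. Time passes only in rows, so rows that do not move let the fingers close. It gives the time, the measured TCP pose, the force, the opening and the grip force at its end, in the units of the state.
- r.sense(): the state, without advancing time (a new reading comes with each control period).
- cams.capture(name): name is "scene" or "top"; returns (picture, depth): 420x560x3 uint8, blue, green, red; 420x560 float32, m along the optical axis (not along the pixel's ray), 0 where there is no reading.
- cams.camera_info(name): a dict with "mtx" (3x3 intrinsics, pixels), "R" (3x3) and "t" (3): a world point X has camera coordinates R X + t. Camera axes: x right, y down, z forward; pixel columns grow to the right and rows downward; lengths in m; the calibration is good to about 2 mm. A picture is of the moment at which its call begins. camera_info takes no time and is no camera call.
- r.finish_job(): hands the job in; it is judged then, once.
The state is a dict: "time_s": time; "joints": joint angles; "joint_velocities": joint speeds; "effort": joint torques, N m; "tcp_pos": TCP position; "ee_rot": TCP orientation; "wrist_force": force on the tool from outside, world axes, zero at the start; "moment": the same for the moment, N m; "gripper_width": opening from 0.0 (shut) to 1.0 (fully open); "gripper_force": force on a finger pad.
Only numpy, scipy, OpenCV 4.12 (cv2) and the standard library are available. Lean on these libraries where they do the work, as an engineer would, in place of code of your own. Each camera call takes 0.05 s, during which the arm holds its last target. There are 200 camera calls.

TASK

Put the print tools away for the night: raise the cupboard's lift-up door until its stay locks and it stands by itself, slide the divider over so that every long straightedge lies flat and lengthwise (side to side) in the left bay, seen from the robot, and every gouge lies flat, handle down on the floor, in the right bay. With everything in and the door still up, press the stay's release pad, let the door come down and push it fully shut without slamming it. Leave the other things on the desk where they are.

Things in the scene. Friction and masses are not known exactly. Their poses are not given: they have to be found in the camera images.
- cupboard: Plywood cupboard with sloping lift-up door, fixed to the desk: 275 deep (x), 400 wide, 130 mm high at the back. Origin at desk level; front towards -x, left (+y) and right as seen from the robot. Free inside: floor 8 mm up, x -142 to +117, y -190 to +190 mm. Front wall 40 mm high; side walls rise to 130 at x = +75, the hinge; a fixed top covers x beyond +75. Door up, the inside is open from above.
- door (a joint): Lift-up door's angle, rad: 0 shut, grows as it rises, end stop 1.975. At 1.89 its side pin clicks over the spring catch (the stay); it then stands by itself at about 1.865, nearly upright, leaning 5 degrees to the robot. Unlocked, it sinks by itself on a damper (under 1 rad/s) and rests a little ajar, at 0.1 to 0.3; pushed shut, it stays shut. Lifting at the handle takes 5 to 10 N.
- door_handle (a point): Middle of the door's steel bar handle, 12 mm thick, 130 long, along cupboard y; from the hinge, 212 mm along the door and 51 mm out; 40 mm off the door's outer face, 40 mm from its free edge. Height about 100 mm shut, 345 mm locked up, when it is behind the upright door. A vertical gripper can hold it all the way, the bar turning between the fingers.
- door_hinge (a point): Middle of the door's hinge line, at cupboard x = +75, y = 0, z = 130 mm; the hinge runs along cupboard y. Shut, the door (white panel 252 mm long, 400 wide, 10 thick) slopes from here 21.8 degrees down to the front.
- catch (a joint): Travel of the stay's spring catch, m: 0 at rest (up, locking), grows to 0.016 pressed down. Springs back up when let go.
- catch_pad (a point): Pressing point on top of the black release pad (46 x 50 mm) standing out from the cupboard's left side, 58 mm from the side wall, top 136 mm above the desk. Pressed straight down 10 mm or more (4 to 10 N) it frees the raised door; keep it down until the door has sunk below about 1.4 rad, or the catch may hold it again.
- divider (a joint): Position of the sliding divider in the cupboard, m: 0 to 0.24, grows to the cupboard's +y (left); the divider's middle is at cupboard y = value - 0.12. Stiff (2 N) and stays where it is put.
- divider_grip (a point): Middle of the wooden grip block on the divider: 50 mm along x, 14 thick along y, from 38 to 68 mm above the desk, at cupboard x = -30 mm. The divider is a 6 mm panel across the cupboard from x = -135 to +70 mm, 41 mm high above the desk.
- long1: Hardwood straightedge, a plain wooden bar with a thin steel edge, 190 x 28 x 18 mm, 0.09 kg; origin at the centre of its underside, x along its length, z up. May be absent (None).
- long2: Hardwood straightedge, a plain wooden bar with a thin steel edge, 190 x 28 x 18 mm, 0.09 kg; origin at the centre of its underside, x along its length, z up. May be absent (None).
- gouge1: Palm gouge for lino: dark wooden bulb handle (27 mm wide, 25 high, flat underneath so it does not roll) and a steel blade, 105 mm over all, 0.06 kg. Origin under the middle of the handle on its underside, near the balance point; x runs along the tool to the blade: butt at x = -35 mm, tip at +70 mm. Grip the handle across its width. May be absent (None).
- gouge2: Palm gouge for lino: dark wooden bulb handle (27 mm wide, 25 high, flat underneath so it does not roll) and a steel blade, 105 mm over all, 0.06 kg. Origin under the middle of the handle on its underside, near the balance point; x runs along the tool to the blade: butt at x = -35 mm, tip at +70 mm. Grip the handle across its width. May be absent (None).
- gouge3: Palm gouge for lino: dark wooden bulb handle (27 mm wide, 25 high, flat underneath so it does not roll) and a steel blade, 105 mm over all, 0.06 kg. Origin under the middle of the handle on its underside, near the balance point; x runs along the tool to the blade: butt at x = -35 mm, tip at +70 mm. Grip the handle across its width. May be absent (None).
- ink_tin: Bystander, not to be disturbed: small ink tin, 44 mm across, 40 high; origin under its centre.
- tape_roll: Bystander, not to be disturbed: cardboard ring, 90 mm across, 24 high; origin under its centre.
- jar: Bystander, not to be disturbed: glass jar, 60 mm across, 75 high; origin under its centre.
- dish: Bystander, not to be disturbed: white dish, 110 mm across, 20 high; origin under its centre.
- tea_tin: Bystander, not to be disturbed: blue tin, 80 x 60 x 100 mm high; origin under its centre.
- pen_pot: Bystander, not to be disturbed: pot with pens, 76 mm across, 165 high with the pens; origin under its centre.
- brush_mug: Bystander, not to be disturbed: pot with pens, 76 mm across, 165 high with the pens; origin under its centre.
Things that resemble listed ones, but are neither listed nor needed, are in the scene too. What is shaped like the gouge2 but orange is not meant.

How it is judged:
By the outcome, as a careful person would: the job done as asked, in the order asked, and still so for the second after the job is handed in, with the robot touching nothing.
Of long1, long2 only 1 to 2 are there at a start; the rules pass over those that are not, and their reading is None.
Of gouge1, gouge2, gouge3 only 2 to 3 are there at a start; the rules pass over those that are not, and their reading is None.
At some moment in a run one of long1, long2, gouge1, gouge2, gouge3 may be knocked a few centimetres aside while the robot is not near it.
Once in a run the grip may slacken for a moment while it holds something.
It also fails if it takes over 210 s, if anything falls off the work surface, if the arm or the gripper's body presses on something with over 40 N, if the wrist force passes 120 N, or if a joint passes its speed limit or range.

## Working session

There is one attempt and no reset: what is moved stays moved. The work goes in short steps, Python scripts to look and compute and a tool call to move; the robot and the scene stay as the last step left them, time stands still between calls to the robot, and variables do not carry over. Pictures are saved under pics/ and viewed, at most 14 in all, crops included, and the job is handed in when it is done.

Besides the shell and the picture viewer there is one more tool, called as name(argument=value, ...), one argument or row to a line, values as JSON. play_rows: Moves the arm, as the interface text tells. Scaled input: -1 to 1 covers 30 mm each way for a shift and 0.15 rad each way for a turn. Its arguments: {"type":"object","properties":{"commands":{"type":"string"},"grip":{"type":"number"}},"required":["commands"]}

```bash
ls; mkdir -p pics
cat > h.py <<'E'
import numpy as np, cv2
from station import r, cams
def cap(n,save=None):
    p,d=cams.capture(n)
    if save: cv2.imwrite('pics/'+save+'.png',p)
    return p,d
def w(n,d,u,v,dd=None):
    c=cams.camera_info(n); K=np.array(c['mtx']);R=np.array(c['R']);t=np.array(c['t'])
    z=d[v,u] if dd is None else dd
    return R.T@(np.linalg.inv(K)@np.array([u,v,1])*z-t)
def cloud(n,d):
    c=cams.camera_info(n); K=np.array(c['mtx']);R=np.array(c['R']);t=np.array(c['t'])
    v,u=np.mgrid[:d.shape[0],:d.shape[1]]
    P=np.stack([u,v,np.ones_like(u)],-1)@np.linalg.inv(K).T*d[...,None]
    return (P-t)@R
E
python3 - <<'E'
from h import *
for n in ('scene','top'):
    p,d=cap(n); np.save(n+'0.npy',d); cv2.imwrite(f'pics/{n}0.png',cv2.resize(p,(784,588),interpolation=cv2.INTER_CUBIC)); cv2.imwrite(f'{n}_raw0.png',p)
    c=cams.camera_info(n); print(n,np.round(-np.array(c['R']).T@c['t'],3),c['mtx'][0][0])
s=r.sense(); print(s['time_s'],s['ee_rot'],s['wrist_force'],s['gripper_width'])
E
```

```text
pics
scene [ 1.054 -1.016  1.053] 517.4881953955703
top [ 0.392 -0.006  1.338] 430.0845559089663
0.1 [[-8.93978364e-01 -4.48108970e-01 -1.01749932e-03]
 [-4.48110109e-01  8.93976636e-01  1.76212151e-03]
 [ 1.19998160e-04  2.03125024e-03 -9.99997930e-01]] [ 0.0069566   0.08045075 -0.328643  ] 1.00168630460217
```

View pics/top0.png

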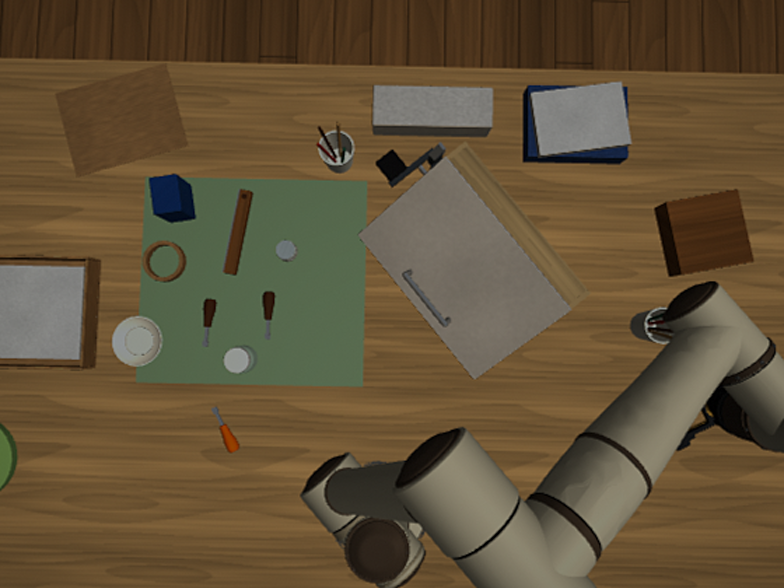

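View pics/scene0.png

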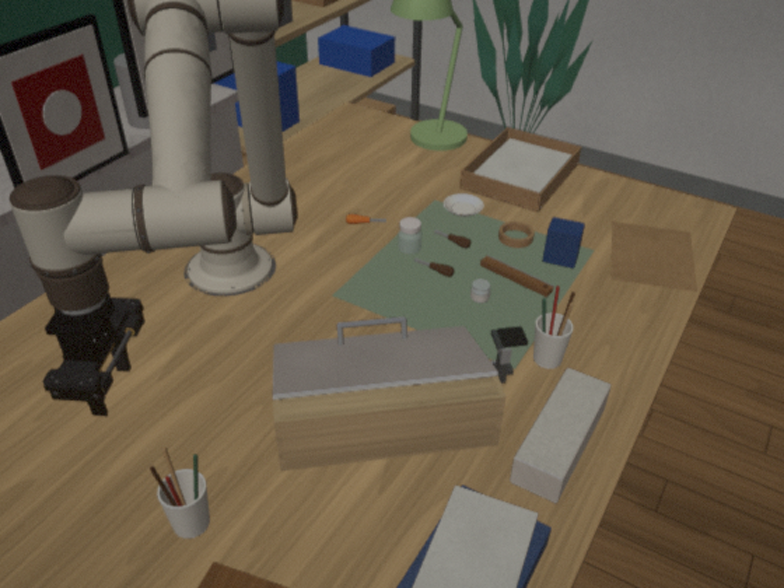

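The top view shows one straightedge at about (238,232) and two dark gouges at (209,320) and (268,313). The possible confusions are the orange gouge at (227,430), which is excluded, and the flat board at (120,118), which is not a bar. The cupboard is at (470,260), the handle at (428,298) and the pad at (391,166). Next I measure them.

```bash
cat > m.py <<'E'
from h import *
d=np.load('top0.npy'); p=cv2.imread('top_raw0.png'); C=cloud('top',d)
s=560/784
def P(u,v): return np.round(w('top',d,int(u*s),int(v*s)),3)
print('desk',P(300,480),P(640,200))
# door plane: sample points
for q in [(400,245),(470,360),(540,290),(455,180),(391,166),(428,298),(330,150)]: print(q,P(*q))
# door face: fit plane
poly=np.array([[375,238],[472,365],[560,300],[450,180]])*s
m=np.zeros(d.shape,np.uint8); cv2.fillPoly(m,[poly.astype(int)],1); 
X=C[(m>0)&(d>0)]
for _ in range(4):
    c=X.mean(0); n=np.linalg.svd(X-c,full_matrices=False)[2][2]; n*=np.sign(n[2]); X=X[abs((X-c)@n)<.004]
print('door n',n,'slope',np.degrees(np.arccos(n[2])),'yaw cup x',np.degrees(np.arctan2(-n[1],-n[0])))
yaw=np.arctan2(-n[1],-n[0])
# all pts on that plane -> door extents in rotated frame
A=C[(abs((C-c)@n)<.004)&(d>0)&(C[...,2]>.03)&(C[...,2]<.16)]
A=A[np.linalg.norm(A[:,:2]-c[:2],axis=1)<.26]
R=np.array([[np.cos(yaw),-np.sin(yaw)],[np.sin(yaw),np.cos(yaw)]])
L=A[:,:2]@R; print('ext',np.percentile(L,[.3,1,50,99,99.7],axis=0), 'z',np.percentile(A[:,2],[.5,99.5]))
mk=np.zeros(d.shape,np.uint8); ij=np.argwhere((abs((C-c)@n)<.004)&(np.linalg.norm(C[...,:2]-c[:2],axis=-1)<.26)&(C[...,2]>.03))
rect=cv2.minAreaRect(A[:,:2].astype(np.float32)); print(rect)
# handle
H=C[((C-c)@n>.03)&((C-c)@n<.06)&(m>0)]
hl=H[:,:2]; print('handle n',len(H),H.mean(0),cv2.minAreaRect(hl.astype(np.float32)))
# tools: dark/wood objects on mat
for nm,(u0,v0,u1,v1) in dict(long=(215,180,262,285),gA=(192,290,225,355),gB=(255,282,285,348)).items():
    a,b,c2,e=[int(k*s) for k in (u0,v0,u1,v1)]
    im=p[b:e,a:c2].astype(int); wd=C[b:e,a:c2]
    mm=(im[...,1]-im[...,2]<-5); Q=wd[mm]
    mu=Q.mean(0); V=np.linalg.svd(Q[:,:2]-mu[:2],full_matrices=False)[2][0]
    print(nm,len(Q),mu,'r',cv2.minAreaRect(Q[:,:2].astype(np.float32)),np.degrees(np.arctan2(V[1],V[0])),'z',np.percentile(Q[:,2],[50,90]))
# crop
cv2.imwrite('pics/crop0.png',cv2.resize(p[int(170*s):int(460*s),int(130*s):int(370*s)],None,fx=3.2,fy=2.8,interpolation=cv2.INTER_CUBIC))
E
python3 m.py
```

```text
desk [0.065 0.171 0.001] [ 0.699 -0.577 -0.001]
(400, 245) [ 0.573 -0.034  0.071]
(470, 360) [ 0.333 -0.188  0.05 ]
(540, 290) [ 0.479 -0.316  0.133]
(455, 180) [ 0.7   -0.144  0.137]
(391, 166) [ 0.727 -0.013  0.135]
(428, 298) [ 0.465 -0.096  0.059]
(330, 150) [0.78  0.121 0.055]
door n [-0.23162911  0.27720168  0.93247369] slope 21.176238751968548 yaw cup x -50.117944778762265
ext [[0.33945087 0.09751573]
 [0.34136259 0.10034357]
 [0.46660455 0.2948886 ]
 [0.57051609 0.49377684]
 [0.5721966  0.51444913]] z [0.04647874 0.13996218]
((0.5325871109962463, -0.15087199211120605), (0.431489497423172, 0.2373102754354477), 39.83817672729492)
handle n 190 [ 0.45656613 -0.08812138  0.10269089] ((0.45901018381118774, -0.08705867826938629), (0.14015504717826843, 0.012850679457187653), 39.642940521240234)
long 587 [0.60310598 0.3216506  0.02070813] r ((0.4919309616088867, 0.21180219948291779), (0.4495255947113037, 0.16633963584899902), 45.1500244140625) 174.97667522433767 z [0.01689796 0.02054886]
gA 132 [0.42559117 0.37774355 0.02057602] r ((0.4230157136917114, 0.3768904507160187), (0.059153638780117035, 0.0211445651948452), 0.9477956891059875) 173.55877214458505 z [0.02080804 0.02560938]
gB 130 [0.44336113 0.24281975 0.05102645] r ((0.4055701196193695, 0.13353706896305084), (0.27424630522727966, 0.05992645025253296), 72.28160858154297) 76.35443130865272 z [0.0214696  0.02603427]
```

View pics/crop0.png

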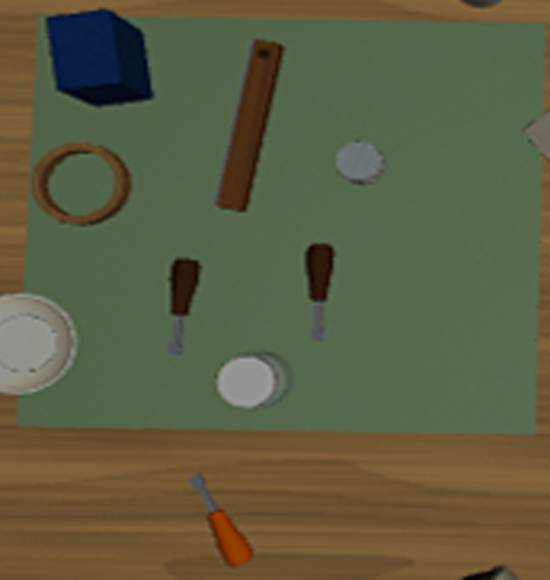

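The crop confirms one straightedge and two dark gouges with their blades toward the robot; the orange one is the decoy. From the measurements, the cupboard yaw is about -50.2° and its origin about (0.549,-0.195). I'll go above the handle.

play_rows(
  commands="0.37 0.98 0 0 0 0.096;0.37 0.98 0 0 0 0.096;0.37 0.98 0 0 0 0.096;0.37 0.98 0 0 0 0.096;0.37 0.98 0 0 0 0.096;0.37 0.98 0 0 0 0.096;0.37 0.98 0 0 0 0.096;0.37 0.98 0 0 0 0.096;0.37 0.98 0 0 0 0.096;0.37 0.98 0 0 0 0.096;0.37 0.98 0 0 0 0.096;0.37 0.98 0 0 0 0.096;0.37 0.98 0 0 0 0.096;0.37 0.98 0 0 0 0.096;0.37 0.98 0 0 0 0.096;0.37 0.98 0 0 0 0.096;0 0 0 0 0 0;0 0 0 0 0 0",
  grip=60,
)

```text
time_s: 1.9
tcp_pos: [0.4575, -0.0878, 0.2222]
ee_rot: [[-0.767, -0.642, -0.001], [-0.642, 0.767, -0.0], [0.001, 0.001, -1.0]]
wrist_force: [-0.2, -0.7, -2.1]
gripper_width: 0.691
gripper_force: 0.0
```

play_rows(
  commands="0 0 -0.8 0 0 0;0 0 -0.8 0 0 0;0 0 -0.8 0 0 0;0 0 -0.8 0 0 0;0 0 -0.7 0 0 0;0 0 -0.4 0 0 0;0 0 -0.3 0 0 0;0 0 0 0 0 0;0 0 0 0 0 0",
)

```text
time_s: 2.8
tcp_pos: [0.458, -0.0887, 0.0849]
ee_rot: [[-0.768, -0.64, 0.001], [-0.64, 0.768, -0.0], [-0.0, -0.0, -1.0]]
wrist_force: [0.2, 0.8, -0.5]
gripper_width: 0.691
gripper_force: 0.0
```

play_rows(
  commands="0 0 0 0 0 0;0 0 0 0 0 0;0 0 0 0 0 0;0 0 0 0 0 0;0 0 0 0 0 0;0 0 0 0 0 0;0 0 0 0 0 0",
  grip=0,
)

```text
time_s: 3.5
tcp_pos: [0.4583, -0.0885, 0.0847]
ee_rot: [[-0.768, -0.641, 0.001], [-0.641, 0.768, -0.001], [-0.0, -0.001, -1.0]]
wrist_force: [5.9, -13.8, -1.3]
gripper_width: 0.139
gripper_force: 7.0
```

Run:
```python
import numpy as np
hx,hz=.075,.130
def H(t):
    f=t-np.radians(21.8); return np.array([hx-.212*np.cos(f)+.051*np.sin(f), hz+.212*np.sin(f)+.051*np.cos(f)])
ex=np.array([.640,-.768])
T=np.linspace(0,1.915,41); p=[H(t) for t in T]
for i in range(1,41):
    d=(p[i]-p[i-1])/.03; print('%.2f %.2f %.2f 0 0 0'%(d[0]*ex[0],d[0]*ex[1],d[1]),end=';' if i%20 else '\n')
```

```text
-0.03 0.03 0.35 0 0 0;-0.02 0.02 0.35 0 0 0;-0.01 0.01 0.35 0 0 0;0.01 -0.01 0.35 0 0 0;0.02 -0.02 0.35 0 0 0;0.03 -0.03 0.35 0 0 0;0.04 -0.04 0.34 0 0 0;0.05 -0.06 0.34 0 0 0;0.06 -0.07 0.34 0 0 0;0.07 -0.08 0.33 0 0 0;0.08 -0.09 0.33 0 0 0;0.09 -0.11 0.32 0 0 0;0.10 -0.12 0.31 0 0 0;0.11 -0.13 0.31 0 0 0;0.12 -0.14 0.30 0 0 0;0.13 -0.15 0.29 0 0 0;0.13 -0.16 0.28 0 0 0;0.14 -0.17 0.27 0 0 0;0.15 -0.18 0.26 0 0 0;0.16 -0.19 0.25 0 0 0
0.17 -0.20 0.23 0 0 0;0.17 -0.21 0.22 0 0 0;0.18 -0.21 0.21 0 0 0;0.19 -0.22 0.19 0 0 0;0.19 -0.23 0.18 0 0 0;0.20 -0.24 0.17 0 0 0;0.20 -0.24 0.15 0 0 0;0.21 -0.25 0.14 0 0 0;0.21 -0.25 0.12 0 0 0;0.21 -0.26 0.10 0 0 0;0.22 -0.26 0.09 0 0 0;0.22 -0.26 0.07 0 0 0;0.22 -0.26 0.06 0 0 0;0.22 -0.27 0.04 0 0 0;0.22 -0.27 0.02 0 0 0;0.22 -0.27 0.01 0 0 0;0.22 -0.27 -0.01 0 0 0;0.22 -0.27 -0.03 0 0 0;0.22 -0.27 -0.04 0 0 0;0.22 -0.26 -0.06 0 0 0
```

play_rows(
  commands="0.04 -0.05 0 0 0 0;-0.03 0.03 0.35 0 0 0;-0.02 0.02 0.35 0 0 0;-0.01 0.01 0.35 0 0 0;0.01 -0.01 0.35 0 0 0;0.02 -0.02 0.35 0 0 0;0.03 -0.03 0.35 0 0 0;0.04 -0.04 0.34 0 0 0",
)

```text
time_s: 4.3
tcp_pos: [0.4593, -0.0903, 0.1583]
ee_rot: [[-0.768, -0.64, -0.001], [-0.64, 0.768, 0.001], [-0.0, 0.002, -1.0]]
wrist_force: [-1.2, 3.3, -2.7]
gripper_width: 0.129
gripper_force: 2.8
```

play_rows(
  commands="0.05 -0.06 0.34 0 0 0;0.06 -0.07 0.34 0 0 0;0.07 -0.08 0.33 0 0 0;0.08 -0.09 0.33 0 0 0;0.09 -0.11 0.32 0 0 0;0.10 -0.12 0.31 0 0 0;0.11 -0.13 0.31 0 0 0;0.12 -0.14 0.30 0 0 0;0.13 -0.15 0.29 0 0 0;0.13 -0.16 0.28 0 0 0;0.14 -0.17 0.27 0 0 0;0.15 -0.18 0.26 0 0 0;0.16 -0.19 0.25 0 0 0",
)

```text
time_s: 5.6
tcp_pos: [0.4981, -0.1379, 0.2771]
ee_rot: [[-0.768, -0.641, -0.007], [-0.641, 0.768, 0.005], [0.002, 0.009, -1.0]]
wrist_force: [-9.3, 14.3, 8.5]
gripper_width: 0.123
gripper_force: 30.0
```

play_rows(
  commands="0.11 -0.13 0.22 0 0 0;0.17 -0.21 0.22 0 0 0;0.18 -0.21 0.21 0 0 0;0.19 -0.22 0.19 0 0 0;0.19 -0.23 0.18 0 0 0;0.20 -0.24 0.17 0 0 0;0.20 -0.24 0.15 0 0 0;0.21 -0.25 0.14 0 0 0;0.21 -0.25 0.12 0 0 0;0.21 -0.26 0.10 0 0 0",
)

```text
time_s: 6.6
tcp_pos: [0.5548, -0.2061, 0.3313]
ee_rot: [[-0.767, -0.642, -0.003], [-0.642, 0.767, 0.002], [0.001, 0.004, -1.0]]
wrist_force: [-8.2, 13.1, 12.6]
gripper_width: 0.125
gripper_force: 30.0
```

play_rows(
  commands="0.22 -0.26 0.09 0 0 0;0.22 -0.26 0.07 0 0 0;0.22 -0.26 0.06 0 0 0;0.22 -0.27 0.04 0 0 0;0.22 -0.27 0.02 0 0 0;0.22 -0.27 0.01 0 0 0;0.22 -0.27 -0.01 0 0 0;0.22 -0.27 -0.03 0 0 0;0.22 -0.27 -0.04 0 0 0;0 0 0 0 0 0;0 0 0 0 0 0",
)

```text
time_s: 7.7
tcp_pos: [0.617, -0.2809, 0.337]
ee_rot: [[-0.768, -0.64, 0.003], [-0.64, 0.768, -0.004], [-0.0, -0.005, -1.0]]
wrist_force: [-0.5, 0.3, 5.0]
gripper_width: 0.127
gripper_force: 30.0
```

play_rows(
  commands="0.1 -0.12 -0.03 0 0 0;0.1 -0.12 -0.03 0 0 0;0.08 -0.10 -0.03 0 0 0;0 0 0 0 0 0;0 0 0 0 0 0",
)

```text
time_s: 8.2
tcp_pos: [0.6251, -0.2906, 0.3344]
ee_rot: [[-0.768, -0.641, 0.003], [-0.641, 0.768, -0.003], [-0.0, -0.004, -1.0]]
wrist_force: [-1.4, 3.0, 7.0]
gripper_width: 0.123
gripper_force: 30.0
```

```bash
cat > t.py <<'E'
from h import *
import sys
# door angle from top cloud not visible upright; use scene
k=sys.argv[1]
for n in ('scene','top'):
    p,d=cap(n); np.save(f'{n}{k}.npy',d); cv2.imwrite(f'{n}_raw{k}.png',p); cv2.imwrite(f'pics/{n}{k}.png',cv2.resize(p,(784,588),interpolation=cv2.INTER_CUBIC))
E
python3 t.py 1
```

```text
(no output)
```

View pics/top1.png

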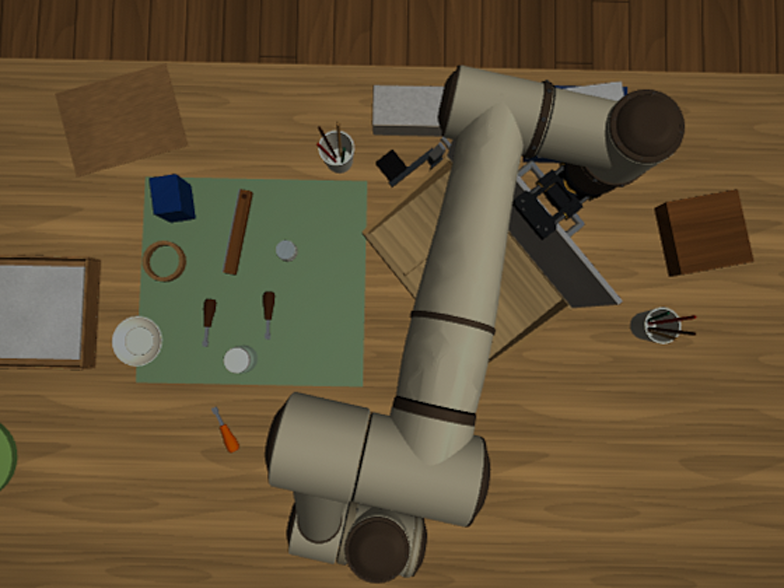

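The door is upright, with its edge from about (515,195) to (620,300), and the interior is open. I'll ease back to see whether the stay holds.

play_rows(
  commands="-0.1 0.12 0.03 0 0 0;-0.1 0.12 0.03 0 0 0;-0.1 0.12 0.03 0 0 0;-0.06 0.07 0.01 0 0 0;-0.06 0.07 0.01 0 0 0;0 0 0 0 0 0",
)

```text
time_s: 8.9
tcp_pos: [0.6142, -0.2774, 0.3373]
ee_rot: [[-0.768, -0.64, 0.007], [-0.64, 0.768, -0.006], [-0.002, -0.01, -1.0]]
wrist_force: [2.0, -5.1, 5.9]
gripper_width: 0.126
gripper_force: 30.0
```

play_rows(
  commands="0 0 0 0 0 0;0 0 0 0 0 0;0 0 0 0 0 0;0 0 0 0 0 0;0 0 0 0 0 0",
  grip=26,
)

```text
time_s: 9.4
tcp_pos: [0.6128, -0.2746, 0.3328]
ee_rot: [[-0.768, -0.641, -0.002], [-0.641, 0.768, 0.001], [0.001, 0.002, -1.0]]
wrist_force: [-0.9, -0.2, 0.5]
gripper_width: 0.295
gripper_force: 0.0
```

play_rows(
  commands="0 0 0.5 0 0 0;0 0 0.8 0 0 0;0 0 0.8 0 0 0;0 0 0.8 0 0 0",
)

```text
time_s: 9.8
tcp_pos: [0.6129, -0.2747, 0.4212]
ee_rot: [[-0.768, -0.641, -0.001], [-0.641, 0.768, 0.0], [0.001, 0.001, -1.0]]
wrist_force: [-0.0, -0.1, -0.7]
gripper_width: 0.3
gripper_force: 0.0
```

```bash
cat > dr.py <<'E'
from h import *
import sys
p,d=cap('scene'); C=cloud('scene',d)
o=np.array([.549,-.195]);ex=np.array([.640,-.768]);ey=np.array([.768,.640])
X=C[d>0]; L=np.c_[(X[:,:2]-o)@ex,(X[:,:2]-o)@ey,X[:,2]]
M=L[(abs(L[:,1]+.05)<.14)&(L[:,2]>.15)&(L[:,2]<.36)&(L[:,0]>.02)&(L[:,0]<.11)]
# outer face plane at y range
for _ in range(5):
    c=M.mean(0); n=np.linalg.svd(M-c,full_matrices=False)[2][2]; M=M[abs((M-c)@n)<max(.004,.5*np.std((M-c)@n))]
print(len(M),c,n,'lean deg',np.degrees(np.arctan2(n[2],n[0])),np.percentile(M[:,2],[1,99]))
E
python3 dr.py
```

```text
7775 [ 0.07616866 -0.05745145  0.25373047] [ 9.95345864e-01 -8.73986498e-04  9.63630957e-02] lean deg 5.5297815417808955 [0.1521484  0.35766916]
```

The stay holds: the door is locked and leans 5.5°. I'll move aside over the door to look into the cupboard.

play_rows(
  commands="-0.44 0.98 0 0 0 0;-0.44 0.98 0 0 0 0;-0.44 0.98 0 0 0 0;-0.44 0.98 0 0 0 0;-0.44 0.98 0 0 0 0;-0.44 0.98 0 0 0 0;-0.44 0.98 0 0 0 0;-0.44 0.98 0 0 0 0;-0.44 0.98 -0.5 0 0 0;-0.44 0.98 -0.5 0 0 0;-0.44 0.98 -0.5 0 0 0;-0.44 0.98 -0.5 0 0 0;-0.44 0.98 -0.5 0 0 0;-0.44 0.98 -0.5 0 0 0;-0.44 0.98 -0.5 0 0 0;-0.44 0.98 -0.5 0 0 0;0 0 0 0 0 0;0 0 0 0 0 0",
)

```text
time_s: 11.65
tcp_pos: [0.4016, 0.1958, 0.3004]
ee_rot: [[-0.767, -0.642, -0.0], [-0.642, 0.767, -0.001], [0.001, -0.0, -1.0]]
wrist_force: [0.2, -0.5, -0.1]
gripper_width: 0.3
gripper_force: 0.0
```

```bash
python3 t.py 2
```

```text
(no output)
```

View pics/top2.png

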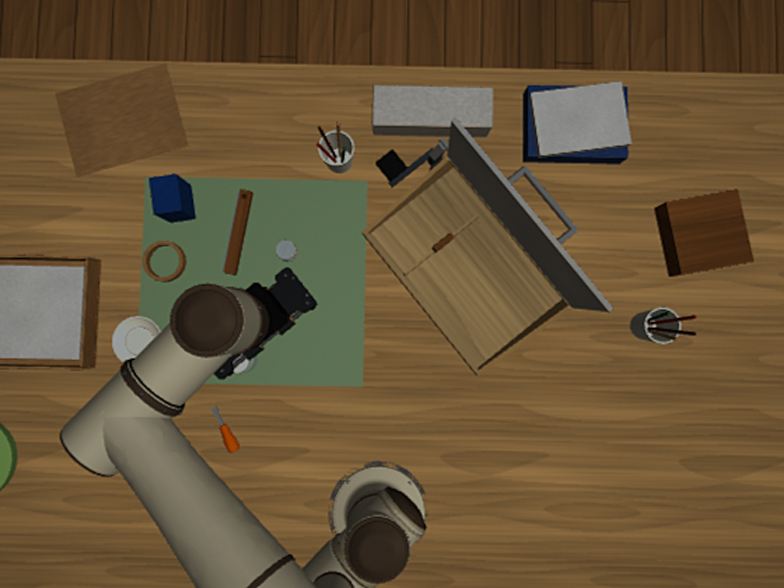

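The cupboard is empty, the divider grip is at (443,242), and nothing new shows where the arm stood before. Next I measure the grip.

```bash
cat >> h.py <<'E'
o=np.array([.549,-.195]);ex=np.array([.640,-.768]);ey=np.array([.768,.640])
def wz(n,u,v,z):
    c=cams.camera_info(n); K=np.array(c['mtx']);R=np.array(c['R']);t=np.array(c['t'])
    a=R.T@(np.linalg.inv(K)@np.array([u,v,1])); b=-R.T@t
    return b+a*(z-b[2])/a[2]
def loc(x): return np.r_[(x[:2]-o)@ex,(x[:2]-o)@ey]
def wld(x,y): return o+x*ex+y*ey
E
python3 - <<'E'
from h import *
s=560/784
for q,z in [((443,242),.068),((404,275),.041),((477,218),.041),((364,234),.040),((476,372),.040)]:
    X=wz('top',q[0]*s,q[1]*s,z); print(q,X.round(3),loc(X).round(3))
d=np.load('top2.npy'); C=cloud('top',d); m=(C[...,2]>.055)&(C[...,2]<.08)
L=np.stack([(C[...,:2]-o)@ex,(C[...,:2]-o)@ey],-1); mm=m&(abs(L[...,0]+.03)<.04)&(abs(L[...,1])<.15)
print(mm.sum(),L[mm].mean(0),L[mm].min(0),L[mm].max(0),C[mm].mean(0))
E
```

```text
(443, 242) [ 0.582 -0.128  0.068] [-0.031  0.068]
(404, 275) [ 0.512 -0.047  0.041] [-0.137  0.066]
(477, 218) [ 0.64  -0.204  0.041] [0.065 0.064]
(364, 234) [0.6   0.041 0.04 ] [-0.149  0.191]
(476, 372) [ 0.307 -0.205  0.04 ] [-0.147 -0.192]
81 [-0.03207069  0.06940372] [-0.05574156  0.06256221] [-0.00589124  0.07686988] [ 0.5817957  -0.12591153  0.06676149]
```

```bash
python3 -c "
from h import *
s=r.sense();print(np.round(s['joints'],1),s['tcp_pos'],wld(-.031,.069),wld(-.031,-.045))"
```

```text
[ 46.8   1.3 -15.    0.  -73.7 -97. ] [0.40232391 0.19522512 0.30106808] [ 0.582152 -0.127032] [ 0.4946   -0.199992]
```

play_rows(
  commands="0.3 -0.537 0 0 0 -0.524;0.3 -0.537 0 0 0 -0.524;0.3 -0.537 0 0 0 -0.524;0.3 -0.537 0 0 0 -0.524;0.3 -0.537 0 0 0 -0.524;0.3 -0.537 0 0 0 -0.524;0.3 -0.537 0 0 0 -0.524;0.3 -0.537 0 0 0 -0.524;0.3 -0.537 0 0 0 -0.524;0.3 -0.537 0 0 0 -0.524;0.3 -0.537 0 0 0 -0.524;0.3 -0.537 0 0 0 -0.524;0.3 -0.537 0 0 0 -0.524;0.3 -0.537 0 0 0 -0.524;0.3 -0.537 0 0 0 -0.524;0.3 -0.537 0 0 0 -0.524;0.3 -0.537 0 0 0 -0.524;0.3 -0.537 0 0 0 -0.524;0.3 -0.537 0 0 0 -0.524;0.3 -0.537 0 0 0 -0.524",
  grip=50,
)

```text
time_s: 13.75
tcp_pos: [0.5822, -0.1289, 0.3011]
ee_rot: [[-0.635, 0.772, 0.001], [0.772, 0.635, -0.0], [-0.001, 0.001, -1.0]]
wrist_force: [-0.3, -0.1, 1.5]
gripper_width: 0.573
gripper_force: 0.0
```

play_rows(
  commands="0 0 -0.8 0 0 0;0 0 -0.8 0 0 0;0 0 -0.8 0 0 0;0 0 -0.8 0 0 0;0 0 -0.8 0 0 0;0 0 -0.8 0 0 0;0 0 0 0 0 0;0 0 0 0 0 0",
)

```text
time_s: 14.55
tcp_pos: [0.5823, -0.1278, 0.1573]
ee_rot: [[-0.639, 0.769, 0.0], [0.769, 0.639, -0.001], [-0.001, -0.0, -1.0]]
wrist_force: [0.1, -0.2, 0.3]
gripper_width: 0.574
gripper_force: 0.0
```

play_rows(
  commands="0 0 -0.8 0 0 0;0 0 -0.8 0 0 0;0 0 -0.8 0 0 0;0 0 -0.7 0 0 0;0 0 -0.4 0 0 0;0 0 -0.25 0 0 0;0 0 0 0 0 0",
)

```text
time_s: 15.25
tcp_pos: [0.5823, -0.1268, 0.0442]
ee_rot: [[-0.64, 0.769, 0.0], [0.769, 0.64, -0.0], [-0.0, 0.0, -1.0]]
wrist_force: [0.2, 0.3, 0.6]
gripper_width: 0.574
gripper_force: 0.0
```

play_rows(
  commands="0 0 0 0 0 0;0 0 0 0 0 0;0 0 0 0 0 0;0 0 0 0 0 0;0 0 0 0 0 0;0 0 0 0 0 0",
  grip=0,
)

```text
time_s: 15.85
tcp_pos: [0.5825, -0.1264, 0.0444]
ee_rot: [[-0.64, 0.769, 0.001], [0.769, 0.64, 0.0], [-0.001, 0.001, -1.0]]
wrist_force: [0.4, 1.6, 0.5]
gripper_width: 0.157
gripper_force: 30.0
```

play_rows(
  commands="-0.1 -0.083 0 0 0 0;-0.2 -0.167 0 0 0 0;-0.2 -0.167 0 0 0 0;-0.2 -0.167 0 0 0 0;-0.2 -0.167 0 0 0 0;-0.2 -0.167 0 0 0 0;-0.2 -0.167 0 0 0 0;-0.2 -0.167 0 0 0 0;-0.2 -0.167 0 0 0 0;-0.2 -0.167 0 0 0 0;-0.2 -0.167 0 0 0 0;-0.2 -0.167 0 0 0 0;-0.2 -0.167 0 0 0 0;-0.2 -0.167 0 0 0 0;-0.2 -0.167 0 0 0 0;0 0 0 0 0 0;0 0 0 0 0 0",
)

```text
time_s: 17.55
tcp_pos: [0.4937, -0.2004, 0.0443]
ee_rot: [[-0.639, 0.769, -0.002], [0.769, 0.639, -0.001], [0.001, -0.002, -1.0]]
wrist_force: [-1.7, -0.7, 7.1]
gripper_width: 0.159
gripper_force: 30.0
```

play_rows(
  commands="0 0 0 0 0 0;0 0 0 0 0 0;0 0 0 0 0 0;0 0 0 0 0 0;0 0 0.8 0 0 0;0 0 0.8 0 0 0;0 0 0.8 0 0 0;0 0 0.8 0 0 0;0 0 0.8 0 0 0;0 0 0.8 0 0 0;0 0 0.8 0 0 0",
  grip=45,
)

```text
time_s: 18.65
tcp_pos: [0.4946, -0.1992, 0.2128]
ee_rot: [[-0.64, 0.769, -0.001], [0.769, 0.64, 0.0], [0.0, -0.0, -1.0]]
wrist_force: [-0.0, -0.7, 0.3]
gripper_width: 0.515
gripper_force: 0.0
```

```bash
cat > g.py <<'E'
from h import *
import sys
p,d=cap('top'); C=cloud('top',d)
hs=cv2.cvtColor(p,cv2.COLOR_BGR2HSV)
reg=(C[...,0]>.2)&(C[...,0]<.8)&(C[...,1]>.05)&(C[...,1]<.6)&(d>0)&(C[...,2]<.05)
dark=reg&(p.max(-1)<95)&(p[...,2].astype(int)>p[...,0]+12)&(p[...,2].astype(int)>p[...,1]+8)
n,lab,st,ce=cv2.connectedComponentsWithStats(dark.astype(np.uint8))
for i in range(1,n):
    if st[i,4]<40: continue
    v,u=np.nonzero(lab==i); z=C[lab==i][:,2]
    Q=np.array([wz('top',a,b,.02) for a,b in zip(u,v)])[:,:2].astype(np.float32)
    mu=Q.mean(0); V=np.linalg.svd(Q-mu,full_matrices=False)[2][0]
    print(st[i],mu.round(3),'axis',round(np.degrees(np.arctan2(V[1],V[0])),1),'rect',np.round(cv2.minAreaRect(Q)[0],3),np.round(cv2.minAreaRect(Q)[1],3),round(cv2.minAreaRect(Q)[2],1),'z',np.median(z).round(3),'col',p[lab==i].mean(0).round())
L=np.stack([(C[...,:2]-o)@ex,(C[...,:2]-o)@ey],-1); mm=(C[...,2]>.055)&(C[...,2]<.08)&(abs(L[...,0]+.03)<.04)&(abs(L[...,1])<.15)
print('div',mm.sum(),np.median(L[mm],0) if mm.any() else '')
E
python3 g.py
```

```text
[159 135  21  61 579] [0.603 0.322] axis 170.7 rect [0.604 0.322] [0.03  0.188] 80.8 z 0.017 col [21. 44. 72.]
[104 174  16  24  83] [0.539 0.509] axis 167.4 rect [0.54  0.504] [0.036 0.078] 75.6 z 0.016 col [27. 50. 73.]
[111 174  22  27  85] [0.524 0.451] axis 155.5 rect [0.525 0.459] [0.045 0.086] 64.9 z 0.017 col [28. 51. 74.]
[188 209   8  19 123] [0.445 0.249] axis 179.5 rect [0.442 0.249] [0.055 0.021] 1.8 z 0.021 col [ 9. 21. 43.]
[146 214   8  20 131] [0.426 0.378] axis 174.8 rect [0.423 0.377] [0.058 0.021] 2.2 z 0.021 col [10. 21. 43.]
div 43 [-0.04316854 -0.04762285]
```

play_rows(
  commands="0.164 0.971 0 0 0 0.265;0.164 0.971 0 0 0 0.265;0.164 0.971 0 0 0 0.265;0.164 0.971 0 0 0 0.265;0.164 0.971 0 0 0 0.265;0.164 0.971 0 0 0 0.265;0.164 0.971 0 0 0 0.265;0.164 0.971 0 0 0 0.265;0.164 0.971 0 0 0 0.265;0.164 0.971 0 0 0 0.265;0.164 0.971 0 0 0 0.265;0.164 0.971 0 0 0 0.265;0.164 0.971 0 0 0 0.265;0.164 0.971 0 0 0 0.265;0.164 0.971 0 0 0 0.265;0.164 0.971 0 0 0 0.265;0.164 0.971 0 0 0 0.265;0.164 0.971 0 0 0 0.265;0 0 0 0 0 0;0 0 0 0 0 0",
  grip=45,
)

```text
time_s: 20.7
tcp_pos: [0.5831, 0.3253, 0.2109]
ee_rot: [[-0.987, 0.16, -0.002], [0.16, 0.987, -0.001], [0.001, -0.001, -1.0]]
wrist_force: [0.2, -0.2, 0.7]
gripper_width: 0.52
gripper_force: 0.0
```

```bash
python3 t.py 3; python3 g.py
```

```text
[170 135  10  11  87] [0.682 0.309] axis -146.9 rect [0.682 0.309] [0.029 0.029] 81.6 z 0.017 col [20. 41. 69.]
[104 174  15  24  75] [0.541 0.509] axis 169.1 rect [0.541 0.504] [0.035 0.074] 77.9 z 0.016 col [26. 49. 72.]
[115 174  18  27  74] [0.526 0.448] axis 162.5 rect [0.527 0.455] [0.039 0.084] 73.4 z 0.016 col [27. 50. 73.]
[159 175  13  21 188] [0.541 0.332] axis 172.5 rect [0.541 0.332] [0.03  0.061] 80.8 z 0.017 col [23. 46. 75.]
[188 209   8  19 123] [0.445 0.249] axis 179.5 rect [0.442 0.249] [0.055 0.021] 1.8 z 0.022 col [ 9. 21. 44.]
[146 214   8  20 130] [0.426 0.378] axis 174.5 rect [0.423 0.377] [0.058 0.021] 2.2 z 0.021 col [10. 22. 44.]
div 83 [-0.03120059 -0.04714144]
```

View pics/scene3.png

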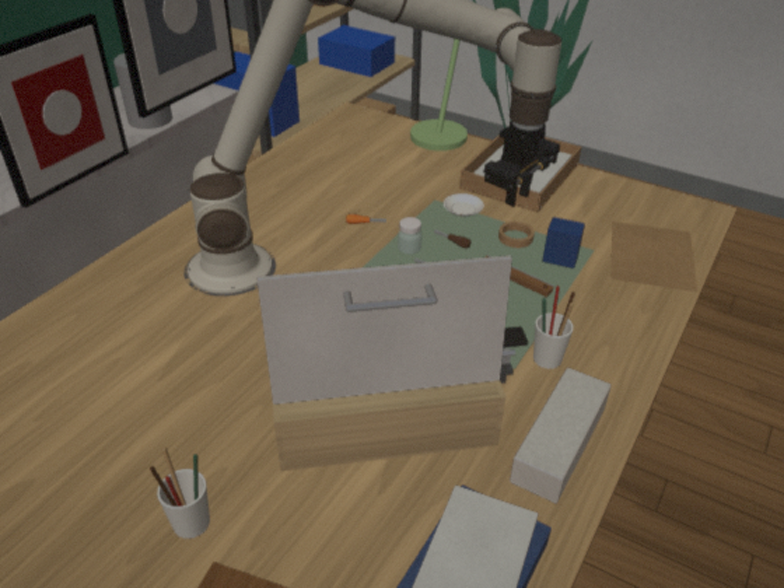

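The door stands by itself, the long bar is unmoved at about (528,278), and the gripper is above it. Descending.

play_rows(
  commands="0 0 -0.8 0 0 0;0 0 -0.8 0 0 0;0 0 -0.8 0 0 0;0 0 -0.8 0 0 0;0 0 -0.8 0 0 0;0 0 -0.8 0 0 0;0 0 -0.8 0 0 0;0 0 -0.6 0 0 0;0 0 -0.4 0 0 0;0 0 -0.2 0 0 0;0 0 0 0 0 0;0 0 0 0 0 0",
)

```text
time_s: 22.05
tcp_pos: [0.5842, 0.3253, 0.0091]
ee_rot: [[-0.987, 0.161, 0.001], [0.161, 0.987, 0.001], [-0.001, 0.001, -1.0]]
wrist_force: [-0.8, 0.5, -0.0]
gripper_width: 0.517
gripper_force: 0.0
```

play_rows(
  commands="0 0 0 0 0 0;0 0 0 0 0 0;0 0 0 0 0 0;0 0 0 0 0 0;0 0 0 0 0 0;0 0 0 0 0 0",
  grip=0,
)

```text
time_s: 22.65
tcp_pos: [0.584, 0.3256, 0.0088]
ee_rot: [[-0.987, 0.16, 0.001], [0.16, 0.987, 0.001], [-0.001, 0.001, -1.0]]
wrist_force: [-1.1, 1.2, 4.2]
gripper_width: 0.316
gripper_force: 30.0
```

play_rows(
  commands="0 0 0.4 0 0 0;0 0 0.8 0 0 0;0 0 0.8 0 0 0;0 0 0.8 0 0 0;0 0 0.8 0 0 0;0 0 0.8 0 0 0;0 0 0.8 0 0 0;0 0 0.8 0 0 0;0 0 0.4 0 0 0;0 0 0 0 0 0",
)

```text
time_s: 23.65
tcp_pos: [0.584, 0.3253, 0.2021]
ee_rot: [[-0.987, 0.161, 0.003], [0.161, 0.987, 0.002], [-0.002, 0.003, -1.0]]
wrist_force: [-0.1, -0.1, -1.2]
gripper_width: 0.315
gripper_force: 30.0
```

play_rows(
  commands="-0.08 -0.887 0 0 0 0.356;-0.08 -0.887 0 0 0 0.356;-0.08 -0.887 0 0 0 0.356;-0.08 -0.887 0 0 0 0.356;-0.08 -0.887 0 0 0 0.356;-0.08 -0.887 0 0 0 0.356;-0.08 -0.887 0 0 0 0.356;-0.08 -0.887 0 0 0 0.356;-0.08 -0.887 0 0 0 0.356;-0.08 -0.887 0 0 0 0.356;-0.08 -0.887 0 0 0 0.356;-0.08 -0.887 0 0 0 0.356;-0.08 -0.887 0 0 0 0.356;-0.08 -0.887 0 0 0 0.356;-0.08 -0.887 0 0 0 0.356;-0.08 -0.887 0 0 0 0.356;0 0 0 0 0 0;0 0 0 0 0 0",
)

```text
time_s: 25.45
tcp_pos: [0.5441, -0.1011, 0.1986]
ee_rot: [[-0.771, -0.637, -0.003], [-0.637, 0.771, 0.0], [0.002, 0.002, -1.0]]
wrist_force: [0.2, 1.0, -0.5]
gripper_width: 0.314
gripper_force: 30.0
```

```bash
python3 t.py 4; python3 g.py; python3 -c "
import cv2
p=cv2.imread('top_raw4.png');cv2.imwrite('pics/c4.png',cv2.resize(p[70:280,90:450],None,fx=2.2,fy=2.2,interpolation=cv2.INTER_CUBIC))"
```

```text
[104 174  16  24  78] [0.541 0.508] axis 166.8 rect [0.541 0.503] [0.036 0.075] 75.6 z 0.015 col [26. 49. 72.]
[111 174  22  27  83] [0.524 0.451] axis 154.5 rect [0.525 0.459] [0.045 0.086] 64.9 z 0.017 col [28. 52. 74.]
[146 214   8  20 130] [0.426 0.378] axis 174.5 rect [0.423 0.377] [0.058 0.021] 2.2 z 0.021 col [10. 22. 44.]
[191 218   8  20 126] [0.416 0.239] axis 179.7 rect [0.413 0.239] [0.058 0.021] 1.8 z 0.021 col [10. 22. 44.]
div 81 [-0.0303414  -0.04724697]
```

View pics/c4.png

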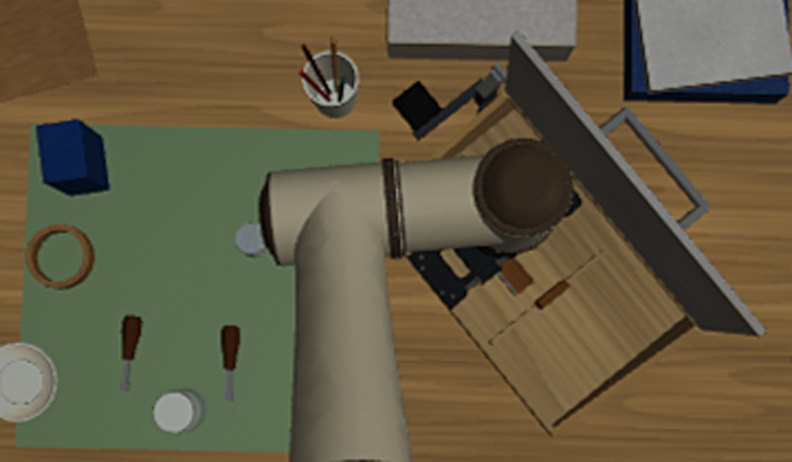

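The bar is held; its right end at (515,275) clears the divider. The right-hand gouge has been knocked to about (0.416,0.239). I'll lower the bar.

play_rows(
  commands="0 0 -0.7 0 0 0;0 0 -0.7 0 0 0;0 0 -0.7 0 0 0;0 0 -0.7 0 0 0;0 0 -0.7 0 0 0;0 0 -0.7 0 0 0;0 0 -0.7 0 0 0;0 0 -0.5 0 0 0;0 0 -0.3 0 0 0;0 0 -0.2 0 0 0;0 0 -0.1 0 0 0;0 0 0 0 0 0",
)

```text
time_s: 26.8
tcp_pos: [0.5453, -0.1005, 0.0202]
ee_rot: [[-0.769, -0.639, 0.0], [-0.639, 0.769, -0.0], [-0.0, -0.0, -1.0]]
wrist_force: [-0.2, 0.5, -1.4]
gripper_width: 0.316
gripper_force: 30.0
```

play_rows(
  commands="0 0 -0.1 0 0 0;0 0 0 0 0 0",
)

```text
time_s: 27.0
tcp_pos: [0.5452, -0.1007, 0.0173]
ee_rot: [[-0.769, -0.639, 0.0], [-0.639, 0.769, 0.0], [-0.0, -0.0, -1.0]]
wrist_force: [-0.4, 0.6, -0.8]
gripper_width: 0.317
gripper_force: 30.0
```

play_rows(
  commands="0 0 0 0 0 0;0 0 0 0 0 0;0 0 0 0 0 0;0 0 0 0 0 0;0 0 0.4 0 0 0;0 0 0.8 0 0 0;0 0 0.8 0 0 0;0 0 0.8 0 0 0;0 0 0.8 0 0 0;0 0 0.8 0 0 0;0 0 0.8 0 0 0;0 0 0.8 0 0 0",
  grip=50,
)

```text
time_s: 28.2
tcp_pos: [0.5449, -0.1008, 0.1992]
ee_rot: [[-0.769, -0.639, 0.001], [-0.639, 0.769, 0.0], [-0.001, -0.001, -1.0]]
wrist_force: [0.1, 0.0, 0.6]
gripper_width: 0.578
gripper_force: 0.0
```

play_rows(
  commands="-0.324 0.81 0 0 0 -0.327;-0.324 0.81 0 0 0 -0.327;-0.324 0.81 0 0 0 -0.327;-0.324 0.81 0 0 0 -0.327;-0.324 0.81 0 0 0 -0.327;-0.324 0.81 0 0 0 -0.327;-0.324 0.81 0 0 0 -0.327;-0.324 0.81 0 0 0 -0.327;-0.324 0.81 0 0 0 -0.327;-0.324 0.81 0 0 0 -0.327;-0.324 0.81 0 0 0 -0.327;-0.324 0.81 0 0 0 -0.327;-0.324 0.81 0 0 0 -0.327;-0.324 0.81 0 0 0 -0.327;0 0 0 0 0 0;0 0 0 0 0 0",
)

```text
time_s: 29.8
tcp_pos: [0.4088, 0.2396, 0.1977]
ee_rot: [[-1.0, -0.008, 0.0], [-0.008, 1.0, 0.0], [-0.0, 0.0, -1.0]]
wrist_force: [-0.3, 0.4, 0.0]
gripper_width: 0.572
gripper_force: 0.0
```

play_rows(
  commands="0 0 -0.8 0 0 0;0 0 -0.8 0 0 0;0 0 -0.8 0 0 0;0 0 -0.8 0 0 0;0 0 -0.8 0 0 0;0 0 -0.8 0 0 0;0 0 -0.6 0 0 0;0 0 -0.5 0 0 0;0 0 -0.3 0 0 0;0 0 0 0 0 0;0 0 0 0 0 0",
)

```text
time_s: 30.9
tcp_pos: [0.4096, 0.2394, 0.0116]
ee_rot: [[-1.0, -0.006, 0.001], [-0.006, 1.0, 0.0], [-0.001, 0.0, -1.0]]
wrist_force: [0.3, -0.6, -1.1]
gripper_width: 0.578
gripper_force: 0.0
```

play_rows(
  commands="0 0 0 0 0 0;0 0 0 0 0 0;0 0 0 0 0 0;0 0 0 0 0 0;0 0 0 0 0 0;0 0 0 0 0 0",
  grip=0,
)

```text
time_s: 31.5
tcp_pos: [0.4093, 0.2399, 0.0115]
ee_rot: [[-1.0, -0.007, 0.001], [-0.007, 1.0, 0.001], [-0.001, 0.001, -1.0]]
wrist_force: [-0.5, 0.1, 3.9]
gripper_width: 0.303
gripper_force: 30.0
```

play_rows(
  commands="0 0 0.4 0 0 0;0 0 0.8 0 0 0;0 0 0.8 0 0 0;0 0 0.8 0 0 0;0 0 0.8 0 0 0;0 0 0.8 0 0 0;0 0 0.8 0 0 0;0 0 0.8 0 0 0;0 0 0.3 0 0 0;0 0 0 0 0 0",
)

```text
time_s: 32.5
tcp_pos: [0.4092, 0.2398, 0.2007]
ee_rot: [[-1.0, -0.006, 0.001], [-0.006, 1.0, 0.002], [-0.001, 0.002, -1.0]]
wrist_force: [0.9, 0.5, -0.9]
gripper_width: 0.31
gripper_force: 30.0
```

play_rows(
  commands="0.053 -0.909 0 0 0 0.269;0.053 -0.909 0 0 0 0.269;0.053 -0.909 0 0 0 0.269;0.053 -0.909 0 0 0 0.269;0.053 -0.909 0 0 0 0.269;0.053 -0.909 0 0 0 0.269;0.053 -0.909 0 0 0 0.269;0.053 -0.909 0 0 0 0.269;0.053 -0.909 0 0 0 0.269;0.053 -0.909 0 0 0 0.269;0.053 -0.909 0 0 0 0.269;0.053 -0.909 0 0 0 0.269;0.053 -0.909 0 0 0 0.269;0.053 -0.909 0 0 0 0.269;0.053 -0.909 0 0 0 0.269;0.053 -0.909 0 0 0 0.269;0.053 -0.909 0 0 0 0.269;0 0 0 0 0 0;0 0 0 0 0 0",
)

```text
time_s: 34.4
tcp_pos: [0.4349, -0.2241, 0.1981]
ee_rot: [[-0.771, -0.637, -0.004], [-0.637, 0.771, 0.001], [0.002, 0.003, -1.0]]
wrist_force: [0.3, 0.8, -0.8]
gripper_width: 0.308
gripper_force: 30.0
```

play_rows(
  commands="0 0 -0.7 0 0 0;0 0 -0.7 0 0 0;0 0 -0.7 0 0 0;0 0 -0.7 0 0 0;0 0 -0.7 0 0 0;0 0 -0.7 0 0 0;0 0 -0.7 0 0 0;0 0 -0.5 0 0 0;0 0 -0.3 0 0 0;0 0 -0.2 0 0 0;0 0 0 0 0 0",
)

```text
time_s: 35.5
tcp_pos: [0.4357, -0.2236, 0.0225]
ee_rot: [[-0.769, -0.639, -0.001], [-0.639, 0.769, 0.0], [0.001, 0.001, -1.0]]
wrist_force: [-0.1, 0.9, -0.9]
gripper_width: 0.307
gripper_force: 30.0
```

play_rows(
  commands="0 0 0 0 0 0;0 0 0 0 0 0;0 0 0 0 0 0;0 0 0 0 0 0;0 0 0.3 0 0 0;0 0 0.7 0 0 0;0 0 0.8 0 0 0;0 0 0.8 0 0 0;0 0 0.8 0 0 0;0 0 0.8 0 0 0;0 0 0.8 0 0 0;0 0 0.8 0 0 0",
  grip=38,
)

```text
time_s: 36.7
tcp_pos: [0.4358, -0.2241, 0.199]
ee_rot: [[-0.77, -0.638, 0.001], [-0.638, 0.77, -0.0], [-0.001, -0.001, -1.0]]
wrist_force: [1.4, -0.8, -0.1]
gripper_width: 0.438
gripper_force: 0.0
```

```bash
python3 g.py
```

```text
[103 174  17  24  82] [0.542 0.509] axis 167.8 rect [0.542 0.506] [0.042 0.075] 75.6 z 0.016 col [27. 49. 72.]
[110 174  23  27  86] [0.524 0.452] axis 153.6 rect [0.524 0.46 ] [0.046 0.088] 63.1 z 0.017 col [29. 52. 75.]
[146 214   8  20 130] [0.426 0.378] axis 174.9 rect [0.423 0.377] [0.058 0.021] 2.2 z 0.022 col [10. 22. 43.]
div 0
```

play_rows(
  commands="-0.03 0.99 0 0 0 -0.26;-0.03 0.99 0 0 0 -0.26;-0.03 0.99 0 0 0 -0.26;-0.03 0.99 0 0 0 -0.26;-0.03 0.99 0 0 0 -0.26;-0.03 0.99 0 0 0 -0.26;-0.03 0.99 0 0 0 -0.26;-0.03 0.99 0 0 0 -0.26;-0.03 0.99 0 0 0 -0.26;-0.03 0.99 0 0 0 -0.26;-0.03 0.99 0 0 0 -0.26;-0.03 0.99 0 0 0 -0.26;-0.03 0.99 0 0 0 -0.26;-0.03 0.99 0 0 0 -0.26;-0.03 0.99 0 0 0 -0.26;-0.03 0.99 0 0 0 -0.26;-0.03 0.99 0 0 0 -0.26;-0.03 0.99 0 0 0 -0.26;-0.03 0.99 0 0 0 -0.26;-0.03 0.99 0 0 0 -0.26",
  grip=50,
)

```text
time_s: 38.75
tcp_pos: [0.4178, 0.3709, 0.1977]
ee_rot: [[-0.996, 0.089, 0.0], [0.089, 0.996, 0.0], [-0.0, 0.0, -1.0]]
wrist_force: [-0.1, -0.2, 0.4]
gripper_width: 0.576
gripper_force: 0.0
```

play_rows(
  commands="0 0.25 0 0 0 0;0 0 0 0 0 0;0 0 0 0 0 0",
)

```text
time_s: 39.05
tcp_pos: [0.4179, 0.3765, 0.1971]
ee_rot: [[-0.996, 0.088, -0.0], [0.088, 0.996, -0.001], [0.0, -0.001, -1.0]]
wrist_force: [0.8, -0.2, 0.1]
gripper_width: 0.579
gripper_force: 0.0
```

```bash
python3 t.py 5; python3 -c "
import cv2
p=cv2.imread('top_raw5.png');cv2.imwrite('pics/c5.png',cv2.resize(p[70:280,90:450],None,fx=2.2,fy=2.2,interpolation=cv2.INTER_CUBIC))"
```

```text
(no output)
```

View pics/c5.png

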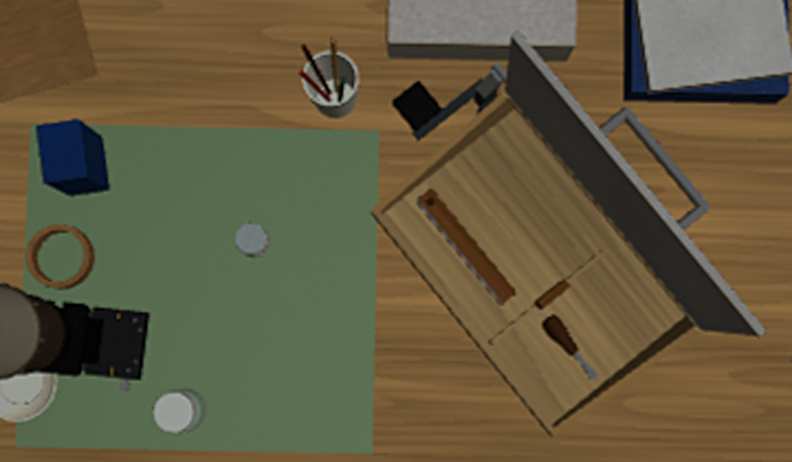

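The bar lies lengthwise in the left bay at (465,247), and the first gouge lies flat in the right bay at (570,345). The gripper is over the second gouge, whose blade tip is at (124,383).

play_rows(
  commands="0 0 -0.8 0 0 0;0 0 -0.8 0 0 0;0 0 -0.8 0 0 0;0 0 -0.8 0 0 0;0 0 -0.8 0 0 0;0 0 -0.8 0 0 0;0 0 -0.6 0 0 0;0 0 -0.5 0 0 0;0 0 -0.3 0 0 0;0 0 0 0 0 0;0 0 0 0 0 0",
)

```text
time_s: 40.25
tcp_pos: [0.4185, 0.3774, 0.0117]
ee_rot: [[-0.996, 0.088, 0.001], [0.088, 0.996, 0.001], [-0.001, 0.001, -1.0]]
wrist_force: [-0.1, -0.3, 0.1]
gripper_width: 0.574
gripper_force: 0.0
```

play_rows(
  commands="0 0 0 0 0 0;0 0 0 0 0 0;0 0 0 0 0 0;0 0 0 0 0 0;0 0 0 0 0 0;0 0 0 0 0 0",
  grip=0,
)

```text
time_s: 40.85
tcp_pos: [0.4184, 0.378, 0.0116]
ee_rot: [[-0.996, 0.087, 0.001], [0.087, 0.996, 0.001], [-0.001, 0.001, -1.0]]
wrist_force: [-0.5, 0.5, 3.7]
gripper_width: 0.302
gripper_force: 30.0
```

play_rows(
  commands="0 0 0.4 0 0 0;0 0 0.8 0 0 0;0 0 0.8 0 0 0;0 0 0.8 0 0 0;0 0 0.8 0 0 0;0 0 0.8 0 0 0;0 0 0.8 0 0 0;0 0 0.8 0 0 0;0 0 0.3 0 0 0;0 0 0 0 0 0",
)

```text
time_s: 41.85
tcp_pos: [0.4182, 0.3776, 0.2014]
ee_rot: [[-0.996, 0.088, 0.001], [0.088, 0.996, 0.002], [-0.001, 0.002, -1.0]]
wrist_force: [0.1, -0.1, -1.0]
gripper_width: 0.307
gripper_force: 30.0
```

```bash
python3 -c "
from h import *
s=560/784
t=r.sense()['tcp_pos'];p=wld(-.105,-.105);print(t,p,(p-t[:2])/.03)
d=np.load('top5.npy')
for q in [(558,330),(594,376),(430,198),(508,295)]:
    print(q,loc(w('top',d,int(90+q[0]/2.2),int(70+q[1]/2.2))).round(3))"
```

```text
[0.4182201  0.37761895 0.20138558] [ 0.40116 -0.18156] [ -0.56866995 -18.63929836]
(558, 330) [-0.053 -0.092]
(594, 376) [-0.049 -0.173]
(430, 198) [-0.074  0.162]
(508, 295) [-0.075 -0.011]
```

play_rows(
  commands="-0.03 -0.981 0 0 0 0.274;-0.03 -0.981 0 0 0 0.274;-0.03 -0.981 0 0 0 0.274;-0.03 -0.981 0 0 0 0.274;-0.03 -0.981 0 0 0 0.274;-0.03 -0.981 0 0 0 0.274;-0.03 -0.981 0 0 0 0.274;-0.03 -0.981 0 0 0 0.274;-0.03 -0.981 0 0 0 0.274;-0.03 -0.981 0 0 0 0.274;-0.03 -0.981 0 0 0 0.274;-0.03 -0.981 0 0 0 0.274;-0.03 -0.981 0 0 0 0.274;-0.03 -0.981 0 0 0 0.274;-0.03 -0.981 0 0 0 0.274;-0.03 -0.981 0 0 0 0.274;-0.03 -0.981 0 0 0 0.274;-0.03 -0.981 0 0 0 0.274;-0.03 -0.981 0 0 0 0.274;0 0 0 0 0 0",
)

```text
time_s: 43.85
tcp_pos: [0.3996, -0.1838, 0.1983]
ee_rot: [[-0.772, -0.636, -0.004], [-0.636, 0.772, 0.0], [0.003, 0.003, -1.0]]
wrist_force: [-1.1, 0.3, -1.5]
gripper_width: 0.306
gripper_force: 30.0
```

play_rows(
  commands="0 0 0 0 0 0;0 0 -0.7 0 0 0;0 0 -0.7 0 0 0;0 0 -0.7 0 0 0;0 0 -0.7 0 0 0;0 0 -0.7 0 0 0;0 0 0 0 0 0",
)

```text
time_s: 44.55
tcp_pos: [0.3983, -0.1805, 0.0924]
ee_rot: [[-0.769, -0.639, -0.008], [-0.639, 0.769, 0.001], [0.005, 0.006, -1.0]]
wrist_force: [0.5, 0.5, -0.3]
gripper_width: 0.307
gripper_force: 30.0
```

play_rows(
  commands="0.064 -0.077 -0.6 0 0 0;0 0 -0.6 0 0 0;0 0 -0.5 0 0 0;0 0 -0.4 0 0 0;0 0 -0.2 0 0 0;0 0 -0.05 0 0 0;0 0 0 0 0 0",
)

```text
time_s: 45.25
tcp_pos: [0.4034, -0.1839, 0.0251]
ee_rot: [[-0.769, -0.64, 0.001], [-0.64, 0.769, -0.0], [-0.001, -0.001, -1.0]]
wrist_force: [0.3, 0.8, -0.3]
gripper_width: 0.305
gripper_force: 30.0
```

play_rows(
  commands="0 0 -0.12 0 0 0;0 0 0 0 0 0;0 0 0 0 0 0",
)

```text
time_s: 45.55
tcp_pos: [0.403, -0.1841, 0.0212]
ee_rot: [[-0.769, -0.639, 0.0], [-0.639, 0.769, -0.0], [-0.0, -0.0, -1.0]]
wrist_force: [-0.3, 0.5, -0.9]
gripper_width: 0.309
gripper_force: 30.0
```

play_rows(
  commands="0 0 0 0 0 0;0 0 0 0 0 0;0 0 0 0 0 0;0 0 0 0 0 0;0 0 0.3 0 0 0;0 0 0.7 0 0 0;0 0 0.8 0 0 0;0 0 0.8 0 0 0;0 0 0.8 0 0 0;0 0 0.8 0 0 0;0 0 0.8 0 0 0;0 0 0.8 0 0 0",
  grip=36,
)

```text
time_s: 46.75
tcp_pos: [0.4026, -0.1841, 0.1967]
ee_rot: [[-0.769, -0.639, 0.001], [-0.639, 0.769, -0.0], [-0.001, -0.001, -1.0]]
wrist_force: [0.9, -1.1, 0.1]
gripper_width: 0.412
gripper_force: 0.0
```

```bash
python3 t.py 6
python3 - <<'E'
from h import *
p=cv2.imread('top_raw6.png')
cv2.imwrite('pics/c6.png',cv2.resize(p[70:280,230:450],None,fx=2.8,fy=2.8,interpolation=cv2.INTER_CUBIC))
d=np.load('top6.npy');C=cloud('top',d)
L=np.stack([(C[...,:2]-o)@ex,(C[...,:2]-o)@ey,C[...,2]],-1)[d>0]
for y in np.arange(.195,.31,.01):
    q=L[(abs(L[:,1]-y)<.005)&(L[:,0]>-.15)&(L[:,0]<.16)&(L[:,2]>.02)&(L[:,2]<.5)]
    if len(q): print(round(y,3),len(q),[(round(x,2),round(q[abs(q[:,0]-x)<.01][:,2].max(),3)) for x in np.arange(-.14,.16,.02) if (abs(q[:,0]-x)<.01).any()])
q=L[(L[:,1]>.225)&(L[:,1]<.3)&(abs(L[:,2]-.135)<.006)&(abs(L[:,0])<.1)]; print(len(q),q.min(0),q.max(0),q.mean(0))
E
```

```text
0.195 384 [(np.float64(-0.14), np.float64(0.049)), (np.float64(-0.12), np.float64(0.061)), (np.float64(-0.1), np.float64(0.066)), (np.float64(-0.08), np.float64(0.077)), (np.float64(-0.06), np.float64(0.083)), (np.float64(-0.04), np.float64(0.089)), (np.float64(-0.02), np.float64(0.098)), (np.float64(0.0), np.float64(0.106)), (np.float64(0.02), np.float64(0.115)), (np.float64(0.04), np.float64(0.132)), (np.float64(0.06), np.float64(0.383)), (np.float64(0.08), np.float64(0.183))]
0.205 89 [(np.float64(0.04), np.float64(0.174)), (np.float64(0.06), np.float64(0.191)), (np.float64(0.08), np.float64(0.193))]
0.215 93 [(np.float64(-0.04), np.float64(0.133)), (np.float64(-0.02), np.float64(0.132)), (np.float64(0.0), np.float64(0.132)), (np.float64(0.02), np.float64(0.133)), (np.float64(0.04), np.float64(0.174)), (np.float64(0.06), np.float64(0.191)), (np.float64(0.08), np.float64(0.192))]
0.225 133 [(np.float64(-0.06), np.float64(0.127)), (np.float64(-0.04), np.float64(0.138)), (np.float64(-0.02), np.float64(0.134)), (np.float64(0.0), np.float64(0.134)), (np.float64(0.02), np.float64(0.133)
[... 1292 characters left out ...]
4(0.074))]
0.285 93 [(np.float64(0.1), np.float64(0.072)), (np.float64(0.12), np.float64(0.076)), (np.float64(0.14), np.float64(0.073)), (np.float64(0.16), np.float64(0.072))]
0.295 104 [(np.float64(0.08), np.float64(0.071)), (np.float64(0.1), np.float64(0.077)), (np.float64(0.12), np.float64(0.073)), (np.float64(0.14), np.float64(0.072)), (np.float64(0.16), np.float64(0.072))]
0.305 119 [(np.float64(0.08), np.float64(0.074)), (np.float64(0.1), np.float64(0.074)), (np.float64(0.12), np.float64(0.074)), (np.float64(0.14), np.float64(0.075)), (np.float64(0.16), np.float64(0.075))]
314 [-0.04904496  0.22502369  0.12905528] [0.06075906 0.27891521 0.14099296] [-0.02224314  0.25045392  0.13461737]
```

View pics/c6.png

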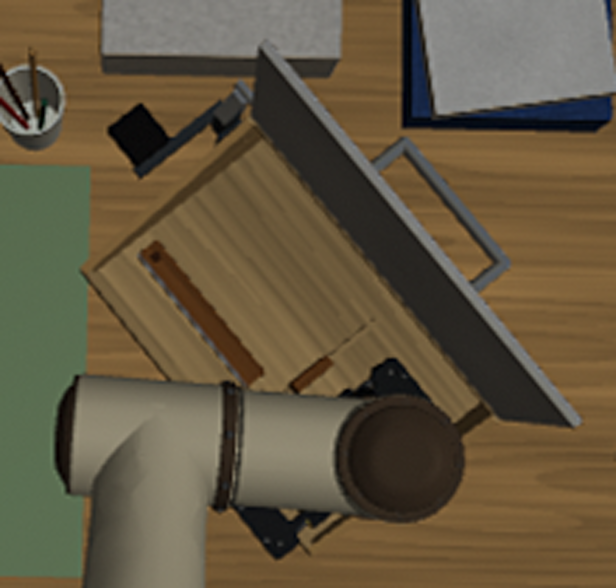

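Everything is in and the door is up. The pad is at cupboard (-0.023,0.255). I'll approach along the cupboard's y first, with the body turned away from the door.

play_rows(
  commands="0.78 0.65 0.2 0 0 0.128;0.78 0.65 0.2 0 0 0.128;0.78 0.65 0.2 0 0 0.128;0.78 0.65 0.2 0 0 0.128;0.78 0.65 0.2 0 0 0.128;0.78 0.65 0.2 0 0 0.128;0.78 0.65 0.2 0 0 0.128;0.78 0.65 0.2 0 0 0.128;0.78 0.65 0.2 0 0 0.128;0.78 0.65 0.2 0 0 0.128;0.78 0.65 0.2 0 0 0.128;0.78 0.65 0.2 0 0 0.128;0.42 -0.5 0 0 0 0;0.42 -0.5 0 0 0 0;0.42 -0.5 0 0 0 0;0.42 -0.5 0 0 0 0;0 0 0 0 0 0;0 0 0 0 0 0",
  grip=0,
)

```text
time_s: 48.65
tcp_pos: [0.7337, -0.0103, 0.2658]
ee_rot: [[-0.604, -0.797, -0.002], [-0.797, 0.604, 0.0], [0.001, 0.002, -1.0]]
wrist_force: [-0.3, -1.0, -0.2]
gripper_width: 0.001
gripper_force: 0.0
```

```bash
python3 dr.py; python3 t.py 7
python3 - <<'E'
from h import *
s=r.sense(); t=np.array(s['tcp_pos']); print(t,loc(t),np.round(s['joints'],1))
d=np.load('top7.npy');p=cv2.imread('top_raw7.png');C=cloud('top',d)
a=cv2.resize(p[70:280,230:450],None,fx=1.8,fy=1.8,interpolation=cv2.INTER_CUBIC)
b=cv2.resize(cv2.imread('scene_raw7.png')[100:340,180:400],(385,420),interpolation=cv2.INTER_CUBIC)
cv2.imwrite('pics/c7.png',np.hstack([a,np.vstack([b])[:378]]))
E
```

```text
7731 [ 0.07613212 -0.05739274  0.25423157] [ 0.99532245 -0.00127465  0.0966002 ] lean deg 5.543432796808305 [0.15214481 0.35801413]
[ 0.73361384 -0.00943732  0.26702004] [-0.02435928  0.26054355] [ 11.8  32.   23.   -0.  -81.  -48.9]
```

View pics/c7.png

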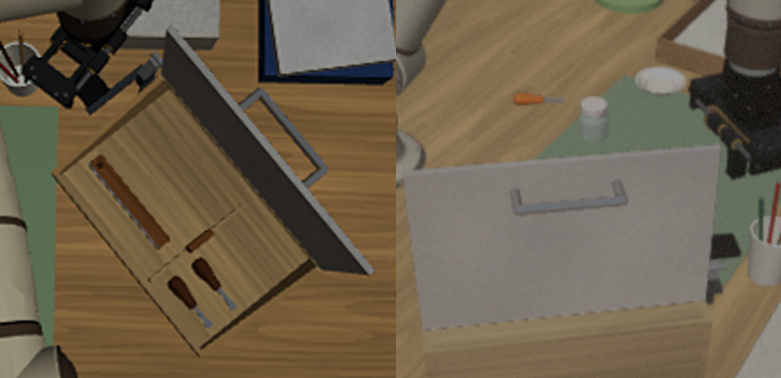

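Both gouges (188,293 and 207,272) and the bar lie in their bays, the door is up, and the gripper is above the pad. I'll descend.

play_rows(
  commands="0.13 0.11 -0.7 0 0 0;0 0 -0.7 0 0 0;0 0 -0.7 0 0 0;0 0 -0.7 0 0 0;0 0 -0.6 0 0 0;0 0 -0.4 0 0 0;0 0 0 0 0 0;0 0 0 0 0 0",
)

```text
time_s: 49.6
tcp_pos: [0.7383, -0.0065, 0.1538]
ee_rot: [[-0.602, -0.798, 0.001], [-0.798, 0.602, -0.0], [-0.0, -0.001, -1.0]]
wrist_force: [-1.3, -0.1, 0.3]
gripper_width: 0.008
gripper_force: 0.0
```

play_rows(
  commands="0 0 -0.25 0 0 0;0 0 -0.2 0 0 0;0 0 -0.15 0 0 0;0 0 -0.15 0 0 0;0 0 -0.1 0 0 0;0 0 0 0 0 0",
)

```text
time_s: 50.2
tcp_pos: [0.7382, -0.0068, 0.1282]
ee_rot: [[-0.603, -0.798, 0.001], [-0.798, 0.603, -0.0], [-0.0, -0.001, -1.0]]
wrist_force: [-1.6, 2.1, 5.4]
gripper_width: 0.005
gripper_force: 2.6
```

play_rows(
  commands="0 0 -0.1 0 0 0;0 0 -0.07 0 0 0;0 0 0 0 0 0;0 0 0 0 0 0;0 0 0 0 0 0;0 0 0 0 0 0;0 0 0 0 0 0;0 0 0 0 0 0;0 0 0 0 0 0;0 0 0 0 0 0",
)

```text
time_s: 51.2
tcp_pos: [0.7382, -0.0068, 0.1238]
ee_rot: [[-0.603, -0.798, 0.001], [-0.798, 0.603, -0.0], [-0.0, -0.001, -1.0]]
wrist_force: [-2.4, 1.2, 6.2]
gripper_width: 0.006
gripper_force: 3.2
```

```bash
cat > da.py <<'E'
from h import *
p,d=cap('scene'); C=cloud('scene',d)[d>0]
q,d2=cap('top'); C2=cloud('top',d2)[d2>0]
X=np.r_[C,C2]; L=np.c_[(X[:,:2]-o)@ex,(X[:,:2]-o)@ey,X[:,2]]
for y in (-.15,.0,.15):
    M=L[(abs(L[:,1]-y)<.03)]
    f=np.degrees(np.arctan2(M[:,2]-.13,.075-M[:,0])); rr=np.hypot(M[:,2]-.13,M[:,0]-.075)
    m=(rr>.12)&(rr<.24)&(f>-25)&(f<110); h,e=np.histogram(f[m],bins=np.arange(-25,111,1)); i=h.argmax(); print(y,'theta~',round(np.radians(e[i]+.5+21.8),2),h[i])
E
python3 da.py; python3 -c "from h import *;s=r.sense();print(s['tcp_pos'],s['wrist_force'])"
```

```text
-0.15 theta~ 1.26 472
0.0 theta~ 1.26 400
0.15 theta~ 1.26 417
[ 0.73819904 -0.0067622   0.12373791] [-2.47169122  1.00353202  5.64962316]
```

The door is sinking, now at about 1.26 rad. I'll keep holding the pad a while longer.

play_rows(
  commands="0 0 0 0 0 0;0 0 0 0 0 0;0 0 0 0 0 0;0 0 0 0 0 0;0 0 0 0 0 0;0 0 0 0 0 0;0 0 0 0 0 0;0 0 0 0 0 0;0 0 0 0 0 0;0 0 0 0 0 0;0 0 0 0 0 0;0 0 0 0 0 0;0 0 0 0 0 0;0 0 0 0 0 0;0 0 0 0 0 0;0 0 0 0 0 0",
)

```text
time_s: 52.9
tcp_pos: [0.7382, -0.0068, 0.1237]
ee_rot: [[-0.603, -0.798, 0.001], [-0.798, 0.603, -0.0], [-0.0, -0.001, -1.0]]
wrist_force: [-2.7, 0.9, 6.0]
gripper_width: 0.007
gripper_force: 3.2
```

```bash
python3 da.py
```

```text
-0.15 theta~ 0.48 558
0.0 theta~ 0.48 499
0.15 theta~ 0.48 534
```

play_rows(
  commands="0 0 0.5 0 0 0;0 0 0.8 0 0 0;0 0 0.8 0 0 0;0 0 0.8 0 0 0;0 0 0.8 0 0 0;0 0 0.8 0 0 0;-0.775 -0.228 0 0 0 0;-0.775 -0.228 0 0 0 0;-0.775 -0.228 0 0 0 0;-0.775 -0.228 0 0 0 0;-0.775 -0.228 0 0 0 0;-0.775 -0.228 0 0 0 0;-0.775 -0.228 0 0 0 0;-0.775 -0.228 0 0 0 0;-0.775 -0.228 0 0 0 0;-0.775 -0.228 0 0 0 0;-0.775 -0.228 0 0 0 0;-0.775 -0.228 0 0 0 0;0 0 0 0 0 0;0 0 0 0 0 0",
)

```text
time_s: 55.0
tcp_pos: [0.459, -0.089, 0.2579]
ee_rot: [[-0.603, -0.798, 0.001], [-0.798, 0.603, 0.0], [-0.001, -0.001, -1.0]]
wrist_force: [0.8, 0.3, 0.4]
gripper_width: 0.004
gripper_force: 0.0
```

```bash
python3 da.py
```

```text
-0.15 theta~ 0.2 454
0.0 theta~ 0.2 176
0.15 theta~ 0.21 462
```

play_rows(
  commands="0 0 -0.8 0 0 0;0 0 -0.8 0 0 0;0 0 -0.8 0 0 0;0 0 -0.5 0 0 0;0 0 -0.3 0 0 0;0 0 -0.1 0 0 0;0 0 -0.1 0 0 0;0 0 -0.1 0 0 0;0 0 -0.1 0 0 0;0 0 -0.1 0 0 0;0 0 -0.1 0 0 0;0 0 -0.1 0 0 0;0 0 -0.1 0 0 0;0 0 -0.1 0 0 0;0 0 -0.1 0 0 0;0 0 -0.1 0 0 0",
)

```text
time_s: 56.7
tcp_pos: [0.459, -0.0889, 0.1281]
ee_rot: [[-0.603, -0.798, 0.0], [-0.798, 0.603, -0.0], [0.0, -0.0, -1.0]]
wrist_force: [-0.0, -0.4, 0.6]
gripper_width: 0.004
gripper_force: 0.1
```

play_rows(
  commands="0 0 -0.1 0 0 0;0 0 -0.1 0 0 0;0 0 -0.1 0 0 0;0 0 -0.1 0 0 0;0 0 -0.1 0 0 0;0 0 -0.1 0 0 0;0 0 0 0 0 0",
)

```text
time_s: 57.4
tcp_pos: [0.4586, -0.0889, 0.1098]
ee_rot: [[-0.603, -0.798, -0.001], [-0.798, 0.603, 0.0], [0.001, 0.001, -1.0]]
wrist_force: [0.5, 0.2, -0.2]
gripper_width: 0.002
gripper_force: 0.0
```

```bash
python3 da.py; python3 t.py 8
python3 - <<'E'
import cv2,numpy as np
b=cv2.resize(cv2.imread('scene_raw8.png')[180:350,170:390],None,fx=3,fy=3,interpolation=cv2.INTER_CUBIC)
cv2.imwrite('pics/c8.png',b)
E
```

```text
-0.15 theta~ 0.08 474
0.0 theta~ 0.08 177
0.15 theta~ 0.08 483
```

View pics/c8.png

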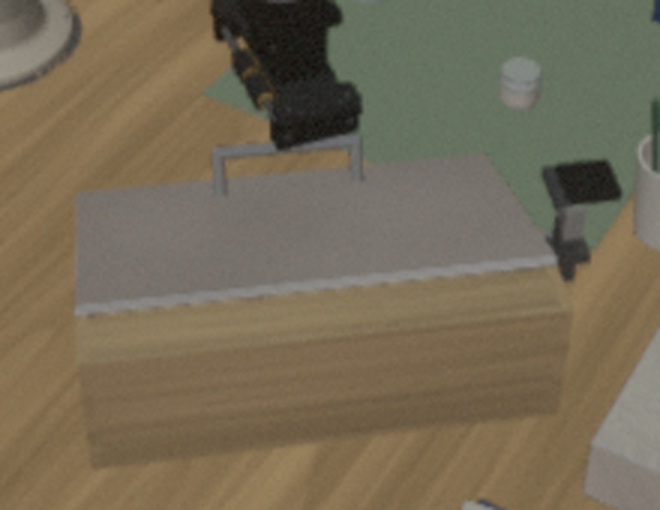

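The door is nearly shut, with the fingers on the bar at (315,140). I'll keep pushing gently.

play_rows(
  commands="0 0 -0.06 0 0 0;0 0 -0.06 0 0 0;0 0 -0.06 0 0 0;0 0 -0.06 0 0 0;0 0 0 0 0 0;0 0 0 0 0 0",
)

```text
time_s: 58.2
tcp_pos: [0.4593, -0.0889, 0.1047]
ee_rot: [[-0.602, -0.798, 0.001], [-0.798, 0.602, -0.001], [0.0, -0.001, -1.0]]
wrist_force: [-3.4, 1.6, 11.2]
gripper_width: 0.004
gripper_force: 5.6
```

play_rows(
  commands="0 0 -0.06 0 0 0;0 0 -0.06 0 0 0;0 0 0 0 0 0;0 0 0 0 0 0",
)

```text
time_s: 58.6
tcp_pos: [0.4594, -0.089, 0.1041]
ee_rot: [[-0.601, -0.799, 0.001], [-0.799, 0.601, -0.001], [0.0, -0.002, -1.0]]
wrist_force: [-11.2, 5.0, 32.5]
gripper_width: 0.003
gripper_force: 16.3
```

```bash
python3 da.py
```

```text
-0.15 theta~ 0.06 465
0.0 theta~ 0.06 141
0.15 theta~ 0.06 422
```

play_rows(
  commands="0 0 0.15 0 0 0;0 0 0.3 0 0 0;0 0 0.8 0 0 0;0 0 0.8 0 0 0;0 0 0.8 0 0 0;0 0 0.8 0 0 0;-0.3 0.8 0.5 0 0 0;-0.3 0.8 0.5 0 0 0;-0.3 0.8 0 0 0 0;-0.3 0.8 0 0 0 0;-0.3 0.8 0 0 0 0;-0.3 0.8 0 0 0 0;-0.3 0.8 0 0 0 0;0 0 0 0 0 0;0 0 0 0 0 0",
)

```text
time_s: 60.2
tcp_pos: [0.3958, 0.0794, 0.239]
ee_rot: [[-0.602, -0.799, -0.0], [-0.799, 0.602, -0.0], [0.0, 0.0, -1.0]]
wrist_force: [-0.2, 0.1, -0.4]
gripper_width: 0.004
gripper_force: 0.0
```

```bash
python3 t.py 9
python3 - <<'E'
from h import *
for k in (0,9):
    D=np.load(f'top{k}.npy');X=cloud('top',D)[D>0]
    L=np.c_[(X[:,:2]-o)@ex,(X[:,:2]-o)@ey,X[:,2]]
    M=L[(abs(L[:,1]+.13)<.04)&(L[:,0]>-.12)&(L[:,0]<.06)&(L[:,2]>.03)&(L[:,2]<.25)]
    print(k,np.arctan(np.polyfit(M[:,0],M[:,2],1)[0]),M[:,2].mean(),len(M))
print(r.sense()['time_s'])
E
```

```text
0 0.38013230977167883 0.10017642379084984 1846
9 0.37981094418308126 0.10020705825224041 1847
60.3
```

View pics/top9.png

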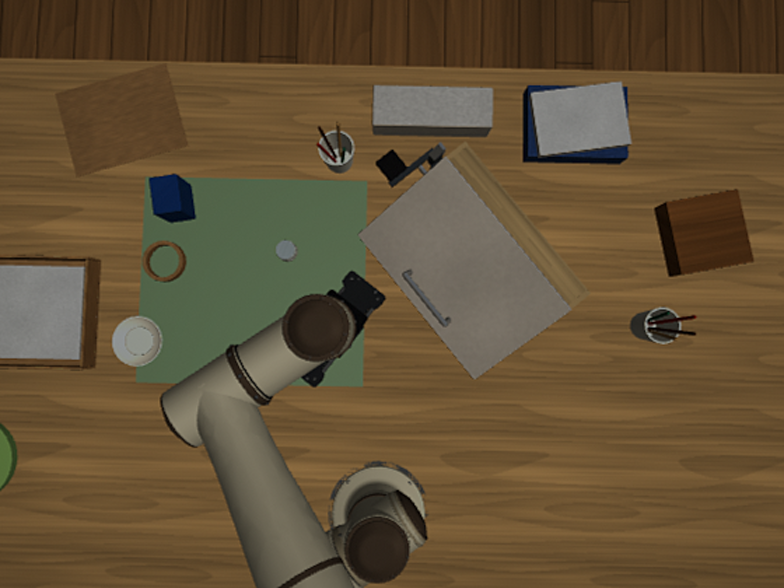

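The door plane matches the shut plane measured at the start, the other things are where they were, and the robot touches nothing.

```bash
python3 -c "from station import r; print(r.finish_job())"
```

```text
the job is handed in; nothing more can be done
None
```

The job is handed in at about 60 s: the one straightedge present is in the left bay, both gouges are in the right bay, and the door was released by the pad and pushed shut gently. In the last picture the door sits as it did at the start; the jar and the orange gouge were hidden behind the arm there, so I did not recheck those two.

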